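Force check of a contact probe on the green check stand

TASK

Lift the contact probe out of the bowl and bring it to the check stand with the green ring, leaving the other stand's pad and the things around alone. Hold the probe square to the sloping pad, its flat foot centred on the black dot inside the ring, and gently press the sprung pad about half way in. Finish while still holding the probe pressed there; do not let go.

Things in the scene. Friction and masses are not known exactly. Their poses are not given: they have to be found in the camera images.
- probe: White hand-held contact probe standing upright in the bowl, 112 mm tall, 100 g or so; flat round metal-edged foot 30 mm across at the bottom (the sensing face), neck 18 mm, round barrel 24 mm across from 26 to 100 mm above the face (blue ribs at 66 to 94 mm, good to grip). Origin: centre of the flat sensing face; z runs up along the probe
- bowl: White ceramic bowl, loose, 130 mm across the rim, 56 mm tall, inner floor 10 mm above its underside. Origin: centre of the underside. It stays where it is (within 30 mm)
- green_stand: Green-ringed check stand, fixed to the worktop: grey base plate 86 x 74 x 8 mm carrying a white 60 mm square head whose top slopes 20 degrees down towards the stand's -x side, with a round sprung metal pad (44 mm across) marked by a green ring 32 to 39 mm across and a black centre dot. Origin: centre of the base plate's underside, z up. The middle of the unpressed pad's top lies at (-10, 0, 50) mm in this frame
- yellow_stand: Yellow-ringed check stand, fixed to the worktop: grey base plate 86 x 74 x 8 mm carrying a white 60 mm square head whose top slopes 20 degrees down towards the stand's -x side, with a round sprung metal pad (44 mm across) marked by a yellow ring 32 to 39 mm across and a black centre dot. Origin: centre of the base plate's underside, z up. The middle of the unpressed pad's top lies at (-10, 0, 50) mm in this frame. Not to be used
- green_stand_spot (a point): Black dot in the middle of the top of the green-ringed pad, moves with the pad; z points out of the pad along its normal (20 degrees from vertical, leaning to the stand's -x side), x up the slope
- green_stand_pad (a joint): How far the green-ringed pad is pressed in, in m: 0 free, 0.006 fully in, along the pad's normal. The spring pushes back with about 1 N when it starts to move, plus 1 N per mm (7 N fully in)
- yellow_stand_pad (a joint): The same for the yellow-ringed pad; leave it unpressed
- calculator: White desk calculator 156 x 108 x 31 mm with blue and yellow keys, lying at the far left, bystander; origin: centre of its underside
- timer: White kitchen timer 66 x 62 x 22 mm lying on the worktop, bystander; origin: centre of its underside
- tape_roll: Cream tape roll 75 mm across, 19 mm tall, lying flat, bystander; origin: centre of its underside
- wash_bottle: White wash bottle with red cap and spout, 63 x 83 x 208 mm, standing behind the stands, bystander; origin: centre of its underside
- slide_box_2: Yellow slide box 87 x 100 x 34 mm behind the stands, bystander; origin: centre of its underside
Mind the look-alikes: they are no part of the job. What is shaped like the probe but orange or purple is not meant.

How it is judged:
By the outcome, as a careful person would: the job done as asked, in the order asked, and still so for the second after the job is handed in, while the arm keeps its last pose, push and grip.
It also fails if it takes over 38 s, if anything falls off the work surface, if the arm or the gripper's body presses on something with over 40 N, if the wrist force passes 120 N, or if a joint passes its speed limit or range.

ROBOT

A 7-joint arm with a two-finger parallel gripper is mounted at the origin on a cart in front of the work surface, level with it; the furniture and walls round the work are solid. World frame = base frame: x ahead of the robot, y to its left, z up, the work surface at z = 0. Lengths are in m, angles in rad, forces in N, time in s.
With the tool pointing down it reaches from about 0.425 to 0.925 m from the base axis. Payload 6.8 kg.
Tool frame: the origin (TCP) lies at the very end of the fingers, on their centre line; the grasp point (between the pads) lies 19 mm behind it; z points along the fingers, y is the line along which they close (so a half turn about z gives the same grasp; the last joint's range is limited). The gripper opens to 85 mm and grips with 20 to 120 N. Pads are 22 mm wide; open, the fingers measure 114 mm over their backs; the gripper's body (76 mm by 85 mm) begins 54 mm behind the grasp point. The pads swing forward as they close: fully open they stand 13 mm farther back than shut.
Start: joints at [-1.341, 0.477, 0.022, 1.555, -0.011, 1.109, -0.083], TCP at [0.224, 0.637, 0.231] pointing down, gripper open.
Joint ranges: [-2.96, 2.96], [-0.34, 2.1], [-1.41, 1.46], [0.24, 2.44], [-1.37, 4.51], [0.17, 1.92], [-2.96, 2.96]. Speed limits (rad/s): [2.39, 2.39, 3.14, 3.14, 3.14, 3.14, 3.14].

INTERFACE

Orientations are given as a unit quaternion [w, x, y, z].
In Python, from station import bot gives the robot as it stands.
- The arm moves only by the tool jog_arm, never from a script. Its argument "motion" is a list of rows, each a list of 7 numbers: the turn, a rotation vector about the tool's x, y, z in rad, then the shift along the tool's x, y, z in mm, then the finger opening in mm, from 0 to 85.4. A call has 1 to 10 rows; each row is the pose to reach, as a shift and turn from the pose commanded when the call began, along the tool's axes at that moment; what a row does not reach only later rows make up. A row lasts 1/8 s, in which the tool goes at most 62.5 mm and 10.7 degrees, less where a joint would pass 70% of its speed; a pose out of reach is approached as far as the arm can. A call with a gripper value outside its range is refused whole. The fingers move at their own pace and stop on an object; "grip_force" is the grip in N (left out, the last holds). Time passes only in rows, so rows that repeat a pose let the fingers close. It gives the time, the measured TCP pose, the force, the opening and the grip force at its end, in the units of the state.
- bot.get_obs(): the state, without advancing time (a new reading comes with each control period).
- bot.read_camera(name): name is "scene" or "side" or "wrist"; returns a dict with "pixels" (480x640x3 uint8, red, green, blue), "camera_matrix" (3x3 intrinsics, pixels), "T" (4x4, takes a point from camera to world coordinates); the wrist camera has in their place "tool_from_camera" (4x4, takes a point from camera to tool coordinates, whose origin is the TCP and whose axes are the flange's). Camera axes: x right, y down, z forward; pixel columns grow to the right and rows downward; lengths in m; the calibration is good to about 2 mm. A picture is of the moment at which its call begins: read the wrist's pose just before it. There is no depth.
- bot.hand_in(): hands the job in; it is judged then, once.
Trained networks look in a picture, given as the dict that the camera call returned (one of the last four; its "shot" number tells which), for a name from the list of things; names that differ only in an ending like _2 or _b are one class to them, and where a whole thing is asked for, a point or a joint stands for the part that bears it (a point fixed in the world has none). Each returns a list of dicts, best first, with "score" (0 to 1); they miss things now and then, are a little off and sometimes report something else, mostly with a low value. They report only what shows in the picture. A call takes as long as a camera call. They do not tell look-alikes from the thing itself.
- bot.spot_in(thing, picture): "xy" ([column, row] in pixels, amid what is visible of it).
- bot.tip_of(thing, picture): "xy" ([column, row] in pixels: a listed point, or the origin of a listed thing).
The state is a dict: "t": time; "q": joint angles; "joint_vel": joint speeds; "joint_torque": joint torques, N m; "eef_pos": TCP position; "tool_rot": TCP orientation; "contact_force": force on the tool from outside, world axes, zero at the start; "torque": the same for the moment, N m; "gripper_width": opening from 0.0 (shut) to 1.0 (fully open); "grasp_force": force on a finger pad.
Only numpy, scipy, OpenCV 4.12 (cv2) and the standard library are available. Lean on these libraries where they do the work, as an engineer would, in place of code of your own. Each camera call takes 0.05 s, during which the arm holds its last target. There are 200 camera calls.

## Working session

There is one attempt and no reset: what is moved stays moved. The work goes in short steps, Python scripts to look and compute and a tool call to move; the robot and the scene stay as the last step left them, time stands still between calls to the robot, and variables do not carry over. Pictures are saved under pics/ and viewed, at most 10 in all, crops included, and the job is handed in when it is done.

Besides the shell and the picture viewer there is one more tool, called after "Request:" by a JSON object that holds its "name" and its "arguments", one argument or row to a line. jog_arm: Moves the arm, as the interface text tells. Its arguments: {"type":"object","properties":{"motion":{"type":"array"},"grip_force":{"type":"number"}},"required":["motion"]}

```bash
mkdir -p pics; ls
cat > h.py <<'E'
import numpy as np, cv2
from station import bot
from scipy.spatial.transform import Rotation as R
def save(p,n): cv2.imwrite(f'pics/{n}.png',p['pixels'][:,:,::-1])
def ray(p,xy,T=None):
    T=p['T'] if T is None else T
    d=np.linalg.inv(p['camera_matrix'])@[xy[0],xy[1],1]
    return np.array(T)[:3,3],np.array(T)[:3,:3]@d
def atz(p,xy,z,T=None):
    o,d=ray(p,xy,T); return o+d*(z-o[2])/d[2]
def tri(rs):
    A=0;b=0
    for o,d in rs:
        d=d/np.linalg.norm(d);M=np.eye(3)-np.outer(d,d);A=A+M;b=b+M@o
    return np.linalg.solve(A,b)
def toolT():
    o=bot.get_obs();q=o['tool_rot'];T=np.eye(4);T[:3,:3]=R.from_quat([q[1],q[2],q[3],q[0]]).as_matrix();T[:3,3]=o['eef_pos'];return T
E
python3 - <<'E'
from h import *
np.set_printoptions(precision=3,suppress=True)
print(bot.get_obs())
for c in('scene','side'):
    p=bot.read_camera(c);save(p,c+'0');print(c,p['T'])
    for n in('probe','bowl','green_stand','yellow_stand','green_stand_spot'):
        for f in('spot_in','tip_of'):
            try: print(n,f,[(np.round(r['xy']),round(r['score'],2)) for r in getattr(bot,f)(n,p)][:4])
            except Exception as e: print(n,f,e)
E
```

```text
pics
{'t': 0.0, 'q': array([-1.341,  0.478,  0.022,  1.556, -0.012,  1.109, -0.083]), 'joint_vel': array([-0.001, -0.   , -0.   ,  0.001, -0.001,  0.002,  0.001]), 'joint_torque': array([  0.   , -59.644,   1.608, -28.12 ,   0.012,   0.009,   0.   ]), 'eef_pos': array([0.224, 0.636, 0.23 ]), 'tool_rot': array([-0.   ,  0.168,  0.986, -0.001]), 'contact_force': array([ 0.929, -0.339, -0.229]), 'torque': array([-0.01 ,  0.046,  0.023]), 'grasp_force': 0.0, 'gripper_width': 0.9991934207941711}
scene [[-0.699 -0.382  0.604 -0.394]
 [-0.715  0.395 -0.578  1.054]
 [-0.018 -0.836 -0.549  0.887]
 [ 0.     0.     0.     1.   ]]
probe spot_in [(array([330., 316.]), 0.92), (array([316., 275.]), 0.72), (array([366., 280.]), 0.67), (array([348., 298.]), 0.59)]
probe tip_of [(array([344., 317.]), 0.83), (array([329., 334.]), 0.67), (array([316., 292.]), 0.63), (array([364., 294.]), 0.59)]
bowl spot_in [(array([309., 285.]), 0.87)]
bowl tip_of [(array([310., 297.]), 0.65)]
green_stand spot_in [(array([326., 246.]), 0.73)]
green_stand tip_of [(array([327., 251.]), 0.88)]
yellow_stand spot_in [(array
[... 352 characters left out ...]
1), (array([272., 228.]), 0.72), (array([257., 266.]), 0.63), (array([383., 319.]), 0.55)]
probe tip_of [(array([259., 280.]), 0.78), (array([224., 238.]), 0.78), (array([237., 253.]), 0.66), (array([272., 238.]), 0.59)]
bowl spot_in [(array([281., 223.]), 0.97)]
bowl tip_of [(array([275., 235.]), 0.62)]
green_stand spot_in [(array([344., 264.]), 0.56), (array([426., 265.]), 0.46)]
green_stand tip_of [(array([346., 265.]), 0.92)]
yellow_stand spot_in [(array([381., 316.]), 0.74)]
yellow_stand tip_of [(array([383., 320.]), 0.68)]
green_stand_spot spot_in [(array([383., 319.]), 0.64), (array([343., 254.]), 0.46), (array([230., 182.]), 0.22)]
green_stand_spot tip_of [(array([340., 256.]), 0.6)]
```

View pics/scene0.png

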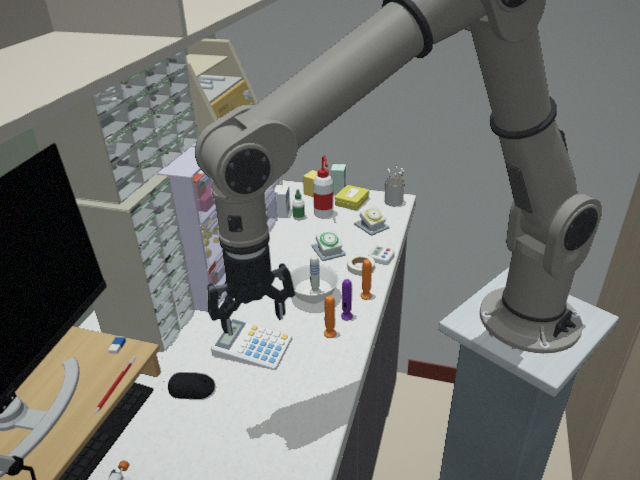

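View pics/side0.png

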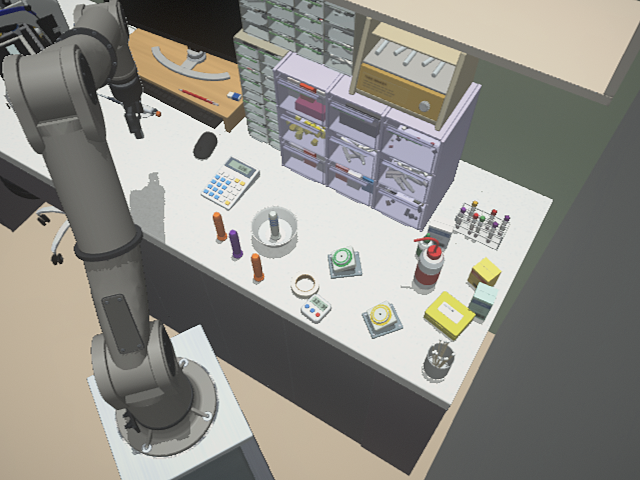

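Candidates: orange (330,316), purple (347,298) and orange (366,280) stand on the table. The white, blue-ribbed one at (316,275) in scene and (273,225) in side stands in the bowl, and it fits the description. The green stand is at (328,240) in scene and (343,258) in side.

Run:
```python
from h import *
np.set_printoptions(precision=4,suppress=True)
s=bot.read_camera('scene');d=bot.read_camera('side')
def t(n,a,b):
    x=tri([ray(s,a),ray(d,b)]);print(n,x, [np.round(atz(s,a,x[2])-atz(d,b,x[2]),4)])
t('probe mid',(316,275),(272,228));t('probe foot',(316,292),(272,238));t('bowl',(310,297),(275,235));t('gspot',(328,238),(341,256));t('gstand',(327,251),(346,265))
a=cv2.resize(s['pixels'][215:335,255:415],None,fx=4,fy=4,interpolation=2)[:,:,::-1]
b=cv2.resize(d['pixels'][190:310,240:400],None,fx=4,fy=4,interpolation=2)[:,:,::-1]
cv2.imwrite('pics/crop.png',np.vstack([cv2.resize(a,(400,300)),cv2.resize(b,(400,300))]))
w=bot.read_camera('wrist');print(w['tool_from_camera'],w['camera_matrix'])
```

```text
probe mid [0.4292 0.2938 0.0646] [array([ 0.0072,  0.0022, -0.    ])]
probe foot [0.4269 0.297  0.0132] [array([0.0083, 0.0027, 0.    ])]
bowl [ 0.4398  0.3094 -0.0015] [array([0.0033, 0.0011, 0.    ])]
gspot [0.5503 0.1345 0.0499] [array([ 0.0022,  0.0005, -0.    ])]
gstand [ 0.5631  0.1289 -0.0019] [array([-0.0014, -0.0003,  0.    ])]
[[-0.     -0.9465 -0.3228  0.0827]
 [ 1.     -0.0002  0.0005 -0.0004]
 [-0.0005 -0.3228  0.9465 -0.1423]
 [ 0.      0.      0.      1.    ]] [[407.8811   0.     319.1443]
 [  0.     407.8811 235.5648]
 [  0.       0.       1.    ]]
```

View pics/crop.png

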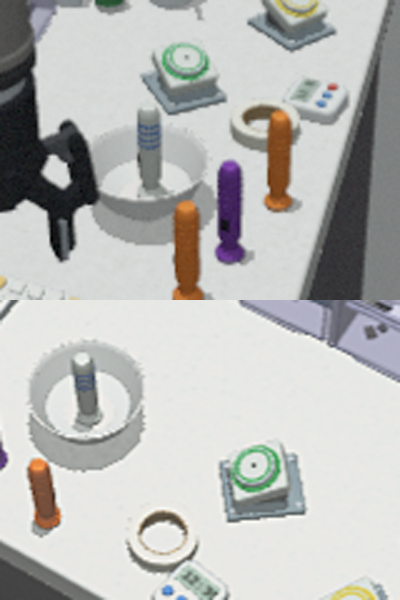

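The crop confirms the white, blue-ribbed probe standing in the bowl at about (0.428, 0.295), with its foot near z = 0.01. The green stand's black dot is at about (0.550, 0.135, 0.050), as expected. Moving above the probe now.

Request:
{"name": "jog_arm", "arguments": {
  "motion": [
    [0, 0, 0.08, -40, -33, 4, 85],
    [0, 0, 0.16, -80, -66, 8, 85],
    [0, 0, 0.24, -120, -100, 12, 85],
    [0, 0, 0.32, -160, -133, 16, 85],
    [0, 0, 0.4, -200, -166, 20, 85],
    [0, 0, 0.48, -240, -200, 24, 85],
    [0, 0, 0.56, -280, -233, 28, 85],
    [0, 0, 0.63, -305, -254, 30, 85],
    [0, 0, 0.63, -305, -254, 30, 85],
    [0, 0, 0.63, -305, -254, 30, 85]
  ],
  "grip_force": 40
}}

```text
t: 2.5
eef_pos: [0.427, 0.297, 0.2015]
tool_rot: [-0.0, 0.465, 0.885, 0.0]
contact_force: [0.1, 0.8, 0.4]
gripper_width: 0.996
grasp_force: 0.0
```

```bash
cat > w.py <<'E'
from h import *
import sys
np.set_printoptions(precision=4,suppress=True)
T=toolT();w=bot.read_camera('wrist');C=T@w['tool_from_camera'];save(w,sys.argv[1])
print(T,bot.get_obs()['contact_force'])
for n,z in(('probe',.010),('bowl',0),('green_stand',0),('green_stand_spot',.05)):
    for f in('spot_in','tip_of'):
        for r in getattr(bot,f)(n,w)[:4]: print(n,f,np.round(r['xy']),round(r['score'],2),atz(w,r['xy'],z,C))
E
python3 w.py w1
```

```text
[[-0.5682  0.8229  0.0001  0.427 ]
 [ 0.8229  0.5682  0.0008  0.297 ]
 [ 0.0006  0.0005 -1.      0.2015]
 [ 0.      0.      0.      1.    ]] [-0.1023  0.3441 -0.1513]
probe spot_in [153. 247.] 0.91 [0.3319 0.1805 0.01  ]
probe spot_in [191. 124.] 0.85 [0.3085 0.2909 0.01  ]
probe spot_in [328. 225.] 0.84 [0.4453 0.2835 0.01  ]
probe spot_in [234.  18.] 0.6 [0.2982 0.3746 0.01  ]
probe tip_of [216. 121.] 0.84 [0.3235 0.3037 0.01  ]
probe tip_of [241.  26.] 0.77 [0.3048 0.3728 0.01  ]
probe tip_of [325. 207.] 0.6 [0.4345 0.2952 0.01  ]
probe tip_of [183. 224.] 0.55 [0.3432 0.2141 0.01  ]
bowl spot_in [344. 210.] 0.91 [0.4506 0.3007 0.    ]
bowl tip_of [332. 196.] 0.86 [0.4354 0.3044 0.    ]
green_stand spot_in [334. 407.] 0.71 [0.5667 0.1227 0.    ]
green_stand tip_of [330. 402.] 0.83 [0.5599 0.1252 0.    ]
green_stand_spot spot_in [328. 428.] 0.69 [0.5484 0.1353 0.05  ]
green_stand_spot tip_of [328. 430.] 0.81 [0.5493 0.1336 0.05  ]
```

View pics/w1.png

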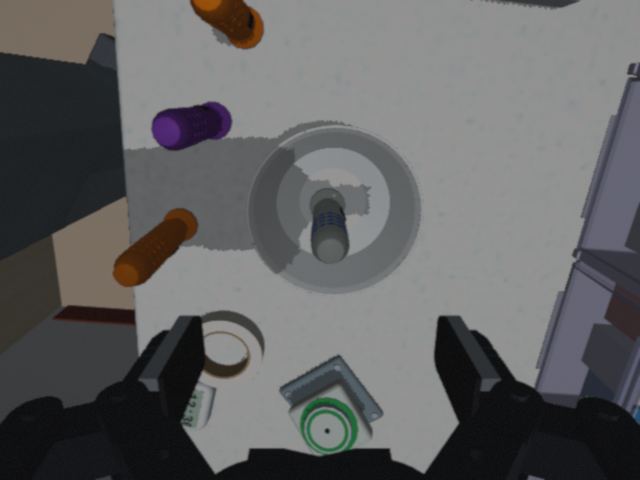

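The wrist view shows the white probe with its foot near (326,203) and its top near (331,250). The green pad's dot is at (328,430), and the stand plate's corners are at about (338,357), (382,413) and (281,392).

Run:
```python
from h import *
np.set_printoptions(precision=4,suppress=True)
T=toolT();w=bot.read_camera('wrist');C=T@w['tool_from_camera']
for n,x,z in(('top',(331,250),.122),('foot',(326,204),.012)): 
    P=atz(w,x,z,C);print(n,P,T[:3,:3].T@(P-T[:3,3]))
a,b,c=[atz(w,x,.008,C) for x in((338,357),(382,413),(281,392))]
for u in (b-a,c-a): print(np.linalg.norm(u),np.degrees(np.arctan2(u[1],u[0])))
```

```text
top [0.4339 0.2989 0.122 ] [-0.0018  0.007   0.0793]
foot [0.4333 0.2977 0.012 ] [-0.0025  0.0058  0.1893]
0.08139402881057729 -21.07979872171618
0.06981216281341436 -109.2957448566023
```

Request:
{"name": "jog_arm", "arguments": {
  "motion": [
    [0, 0, 0, -2, 6.5, 0, 85],
    [0, 0, 0, -2, 6.5, 40, 85],
    [0, 0, 0, -2, 6.5, 80, 85],
    [0, 0, 0, -2, 6.5, 110, 85],
    [0, 0, 0, -2, 6.5, 128, 85],
    [0, 0, 0, -2, 6.5, 128, 85],
    [0, 0, 0, -2, 6.5, 128, 10],
    [0, 0, 0, -2, 6.5, 128, 10],
    [0, 0, 0, -2, 6.5, 128, 10],
    [0, 0, 0, -2, 6.5, 128, 10]
  ],
  "grip_force": 50
}}

```text
t: 4.25
eef_pos: [0.4341, 0.2985, 0.074]
tool_rot: [0.0, 0.465, 0.885, 0.001]
contact_force: [-0.8, -1.2, 6.2]
gripper_width: 0.268
grasp_force: 48.9
```

Request:
{"name": "jog_arm", "arguments": {
  "motion": [
    [0, 0, 0, 0, 0, 0, 10],
    [0, 0, 0, 0, 0, 0, 10],
    [0, 0, 0, 0, 0, 0, 10],
    [0, 0, 0, 0, 0, 0, 10]
  ]
}}

```text
t: 4.75
eef_pos: [0.4342, 0.2985, 0.074]
tool_rot: [0.0, 0.465, 0.885, 0.001]
contact_force: [-1.4, -0.2, 6.1]
gripper_width: 0.27
grasp_force: 49.0
```

Request:
{"name": "jog_arm", "arguments": {
  "motion": [
    [0, 0, 0, 0, 0, -15, 10],
    [0, 0, 0, 0, 0, -45, 10],
    [0, 0, 0, 0, 0, -85, 10],
    [0, 0, 0, 0, 0, -120, 10],
    [0, 0, 0, 0, 0, -120, 10]
  ]
}}

```text
t: 5.38
eef_pos: [0.4353, 0.2992, 0.1966]
tool_rot: [0.001, 0.465, 0.885, 0.003]
contact_force: [-0.2, -0.7, -2.0]
gripper_width: 0.268
grasp_force: 49.2
```

```bash
cat > goal.py <<'E'
from h import *
np.set_printoptions(precision=4,suppress=True)
def goal(spot,yaw_deg,gap,L,tooly=14,off=(0,0)):
    a=np.radians(yaw_deg);u=np.array([np.cos(a),np.sin(a),0]);s=np.sin(np.radians(20));c=np.cos(np.radians(20))
    n=-s*u+c*np.array([0,0,1]);z=-n
    y=np.array([np.cos(np.radians(tooly)),np.sin(np.radians(tooly)),0]);y-=z*(y@z);y/=np.linalg.norm(y)
    G=np.eye(4);G[:3,:3]=np.c_[np.cross(y,z),y,z];G[:3,3]=spot+n*(gap+L)-G[:3,:2]@np.array(off)
    return G,n
def rel(G):
    T=toolT();D=np.linalg.inv(T)@G;return R.from_matrix(D[:3,:3]).as_rotvec(),D[:3,3]*1000
E
python3 - <<'E'
from goal import *
print(bot.get_obs()['eef_pos'])
G,n=goal(np.array([.5495,.134,.05]),-21,.05,.064);print(G);print(rel(G))
E
```

```text
[0.4353 0.2992 0.1966]
[[-0.2368  0.9176  0.3193  0.5131]
 [ 0.9498  0.2878 -0.1226  0.148 ]
 [-0.2044  0.2743 -0.9397  0.1571]
 [ 0.      0.      0.      1.    ]]
(array([-0.2373, -0.2547,  0.3247]), array([-168.7701,  -21.8818,   39.1739]))
```

Request:
{"name": "jog_arm", "arguments": {
  "motion": [
    [0, 0, 0, -30, -4, 0, 10],
    [-0.04, -0.04, 0.05, -60, -8, 5, 10],
    [-0.08, -0.08, 0.1, -90, -12, 10, 10],
    [-0.12, -0.12, 0.16, -120, -15, 18, 10],
    [-0.16, -0.17, 0.22, -140, -18, 25, 10],
    [-0.2, -0.21, 0.27, -155, -20, 32, 10],
    [-0.237, -0.255, 0.325, -169, -22, 39, 10],
    [-0.237, -0.255, 0.325, -169, -22, 39, 10],
    [-0.237, -0.255, 0.325, -169, -22, 39, 10]
  ]
}}

```text
t: 6.5
eef_pos: [0.5113, 0.1471, 0.1543]
tool_rot: [0.166, 0.594, 0.786, 0.045]
contact_force: [0.7, -0.4, -1.7]
gripper_width: 0.27
grasp_force: 49.2
```

```bash
python3 w.py w2
python3 - <<'E'
from h import *
T=toolT();print(bot.get_obs()['q'])
p=[cv2.resize(c['pixels'][a:a+100,b:b+133],(400,300),interpolation=2) for c,a,b in((bot.read_camera('scene'),170,270),(bot.read_camera('side'),180,280))]
w=cv2.resize(cv2.imread('pics/w2.png')[:,:,::-1],(800,600))
im=np.vstack([np.hstack(p)])
cv2.imwrite('pics/m2.png',im[:,:,::-1])
E
```

```text
[[-0.2392  0.9187  0.3142  0.5113]
 [ 0.9486  0.2902 -0.1263  0.1471]
 [-0.2073  0.2679 -0.9409  0.1543]
 [ 0.      0.      0.      1.    ]] [-0.4842 -0.1763 -1.6621]
probe spot_in [319. 335.] 0.69 [0.597  0.0081 0.01  ]
probe tip_of [317. 258.] 0.7 [0.5705 0.088  0.01  ]
bowl spot_in [205.   0.] 0.6 [0.4572 0.2408 0.    ]
green_stand spot_in [317. 203.] 0.77 [0.5601 0.131  0.    ]
green_stand tip_of [316. 207.] 0.57 [0.5604 0.1275 0.    ]
green_stand_spot spot_in [326. 220.] 0.7 [0.5483 0.1409 0.05  ]
green_stand_spot spot_in [353. 426.] 0.36 [ 0.6448 -0.0688  0.05  ]
green_stand_spot tip_of [325. 232.] 0.56 [0.5505 0.1326 0.05  ]
[-1.02454334  0.26194715  0.52924491  2.19558105  0.28452643  0.5192508
 -0.48335555]
```

View pics/w2.png

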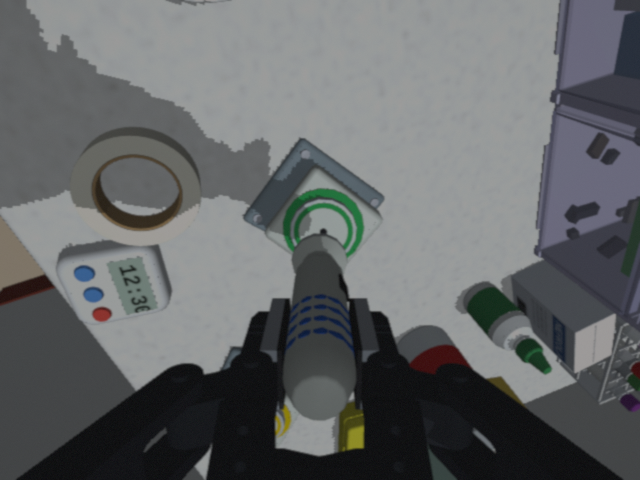

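View pics/m2.png

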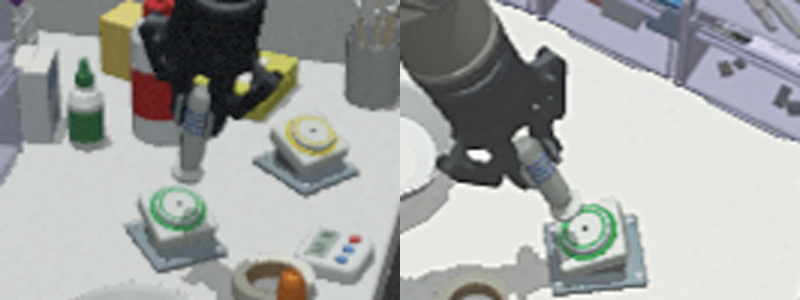

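The wrist view shows the dot at (323,233), just beyond the probe foot (about (320,250)), with the ring clear around it. The stand plate's corners are at (305,140), (383,200) and (245,217). The scene and side crops show the probe tilted with its foot just above the green pad and clear of everything.

```bash
cat > ov.py <<'E'
from goal import *
import sys
from scipy.optimize import least_squares
def measure(name,corners,L=.064,crop=(120,220,200,150)):
    T=toolT();w=bot.read_camera('wrist');C=T@w['tool_from_camera'];K=w['camera_matrix']
    yaw=-21.
    if corners:
        a,b,c=[atz(w,x,.008,C) for x in corners]
        for u in(b-a,c-a): print('edge',np.linalg.norm(u),np.degrees(np.arctan2(u[1],u[0])))
    hsv=cv2.cvtColor(w['pixels'],cv2.COLOR_RGB2HSV);m=cv2.inRange(hsv,(55,120,40),(90,255,255));m[:,:240]=0;m[:,400:]=0
    ys,xs=np.nonzero(m);
    G,n=goal(np.array([.55,.134,.05]),yaw,0,0);B=G[:3,:3]
    def pl(xy,s0):
        o,d=ray(w,xy,C);return o+d*((s0-o)@n)/(d@n)
    s0=np.array([.55,.134,.05])
    P=np.array([B[:,:2].T@(pl((x,y),s0)-s0) for x,y in zip(xs,ys)])
    # outer boundary: farthest point per angle about running centre
    f=np.zeros(2)
    for _ in range(5):
        d=P-f;r=np.hypot(*d.T);k=(r<.024);ang=(np.degrees(np.arctan2(d[:,1],d[:,0]))//10).astype(int)
        O=np.array([P[k&(ang==i)][np.argmax(r[k&(ang==i)])] for i in np.unique(ang[k])])
        q=least_squares(lambda v:np.hypot(*(O-v[:2]).T)-v[2],[*f,.0195],loss='soft_l1',f_scale=5e-4).x;f=q[:2]
    spot=s0+B[:,:2]@f;print('ring centre',spot,'R',q[2],'n',len(xs))
    im=w['pixels'].copy()
    Ci=np.linalg.inv(C)
    def pr(X): Y=(Ci[:3,:3]@np.array(X).T).T+Ci[:3,3];Y=Y@K.T;return Y[:,:2]/Y[:,2:]
    y0,x0,W,H=crop;S=4
    im=cv2.resize(im[y0:y0+H,x0:x0+W],None,fx=S,fy=S,interpolation=2)[:,:,::-1].copy()
    th=np.linspace(0,2*np.pi,60)
    def draw(X,c): cv2.polylines(im,[np.int32((pr(X)-[x0-.5,y0-.5])*S)],True,c,1)
    circ=lambda r,z:(T[:3,:3]@np.array([r*np.cos(th),r*np.sin(th),z+0*th])).T+T[:3,3]
    draw(circ(.015,L),(0,0,255));draw(circ(.012,L-.026),(255,0,0));draw(circ(.012,L-.064),(255,0,0))
    draw(spot+(B[:,:2]@np.array([.0195*np.cos(th),.0195*np.sin(th)])).T,(255,0,255));draw(spot+(B[:,:2]@np.array([.001*np.cos(th),.001*np.sin(th)])).T,(255,0,255))
    cv2.imwrite(f'pics/{name}.png',im);return spot
if __name__=='__main__': measure('o1',((305,140),(383,200),(245,217)))
E
python3 ov.py
```

```text
edge 0.08166953982353944 -23.434082110365395
edge 0.06969215076128438 -113.29865719273194
ring centre [0.55  0.134 0.05 ] R 0.023904536276143907 n 1459
```

View pics/o1.png

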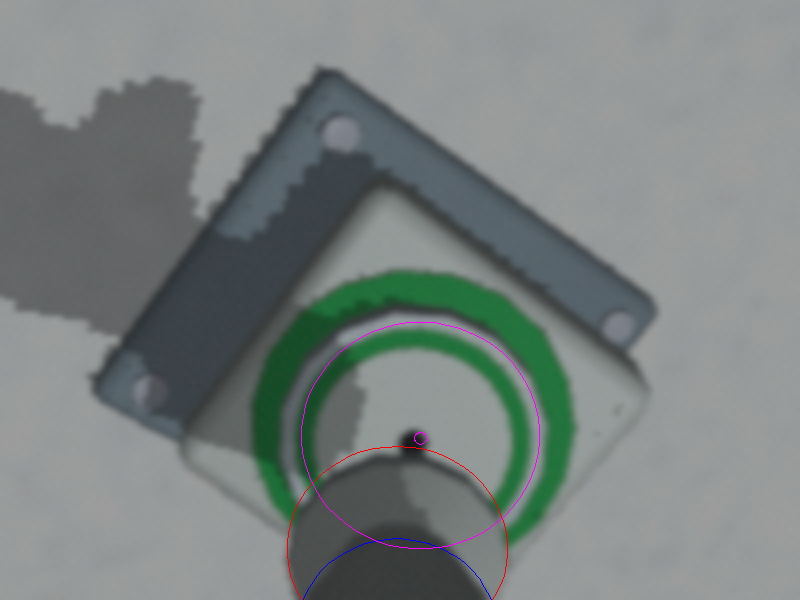

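The picture shows the pad's inner green ring around the dot at crop (413,442), with a second green collar on the housing outside it. The predicted foot is close but may be slightly off, so I'll check the probe's seat in the grip in all three cameras and take the yaw from the plate screws.

```bash
cat > ov2.py <<'E'
from goal import *
def proj(X,C,K):
    Ci=np.linalg.inv(C);Y=(Ci[:3,:3]@np.array(X).T).T+Ci[:3,3];Y=Y@K.T;return Y[:,:2]/Y[:,2:]
th=np.linspace(0,2*np.pi,60)
def circ(T,r,z,off=(0,0)): return (T[:3,:3]@np.array([off[0]+r*np.cos(th),off[1]+r*np.sin(th),z+0*th])).T+T[:3,3]
def pane(p,C,crop,S,T,L,off=(0,0)):
    x0,y0,W,H=crop
    im=cv2.resize(p['pixels'][y0:y0+H,x0:x0+W],None,fx=S,fy=S,interpolation=2)[:,:,::-1].copy()
    for r,h,c in((.015,0,(0,0,255)),(.012,.026,(255,0,0)),(.012,.066,(255,0,0)),(.012,.100,(255,0,0))):
        cv2.polylines(im,[np.int32((proj(circ(T,r,L-h,off),C,p['camera_matrix'])-[x0-.5,y0-.5])*S)],True,c,1)
    return im
if __name__=='__main__':
    T=toolT();w=bot.read_camera('wrist');C=T@w['tool_from_camera'];L=.064
    f=lambda X,Y:(220+X/4-.5,120+Y/4-.5)
    a,b,c=[atz(w,f(*x),.009,C) for x in((341,133),(619,328),(150,391))]
    for u in(b-a,c-a): print('edge',np.linalg.norm(u),np.degrees(np.arctan2(u[1],u[0])))
    G,n=goal(np.array([.55,.134,.05]),-22,0,0)
    o,d=ray(w,f(413,442),C);s0=G[:3,3];print('dot wrist',o+d*((s0-o)@n)/(d@n))
    A=pane(w,C,(230,190,180,240),2.5,T,L)
    B=[pane(p,p['T'],cr,5,T,L) for p,cr in((bot.read_camera('scene'),(310,190,60,60)),(bot.read_camera('side'),(310,215,60,60)))]
    cv2.imwrite('pics/o2.png',np.hstack([A,np.vstack(B)]))
E
python3 ov2.py
```

```text
edge 0.07049221375096858 -21.82209937398931
edge 0.057998729797303986 -111.4930490026978
dot wrist [0.549  0.1331 0.0498]
```

View pics/o2.png

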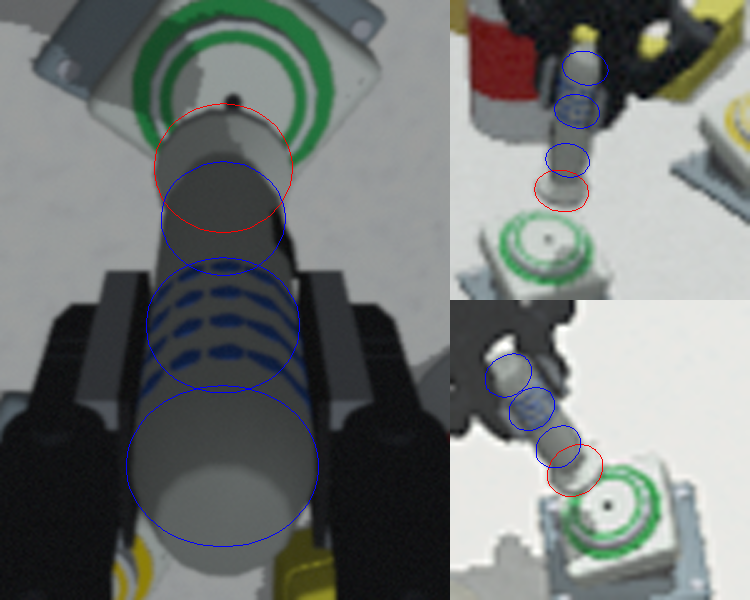

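The overlay fits in all three views: foot within about 1 mm, barrel aligned. The yaw is −21.8° and the dot is at (0.549, 0.133, 0.050). Next I'll approach to a 6 mm gap.

Run:
```python
from goal import *
for g in (.02,.006):
    G,n=goal(np.array([.549,.1331,.050]),-21.8,g,.064,off=(-.0005,0));print(rel(G))
```

```text
(array([-0.0025, -0.0008,  0.0007]), array([ 0.5813,  2.3372, 27.6304]))
(array([-0.0025, -0.0008,  0.0007]), array([ 0.5694,  2.3721, 41.6304]))
```

Request:
{"name": "jog_arm", "arguments": {
  "motion": [
    [-0.002, -0.001, 0, 0.6, 2.3, 5, 10],
    [-0.002, -0.001, 0, 0.6, 2.3, 15, 10],
    [-0.002, -0.001, 0, 0.6, 2.3, 25, 10],
    [-0.002, -0.001, 0, 0.6, 2.3, 33, 10],
    [-0.002, -0.001, 0, 0.6, 2.3, 39, 10],
    [-0.002, -0.001, 0, 0.6, 2.3, 41.5, 10],
    [-0.002, -0.001, 0, 0.6, 2.3, 41.5, 10],
    [-0.002, -0.001, 0, 0.6, 2.3, 41.5, 10]
  ]
}}

```text
t: 8.25
eef_pos: [0.5266, 0.1426, 0.116]
tool_rot: [0.167, 0.594, 0.785, 0.046]
contact_force: [-0.0, -0.4, -1.7]
gripper_width: 0.268
grasp_force: 49.2
```

Run:
```python
from ov2 import *
T=toolT();w=bot.read_camera('wrist');C=T@w['tool_from_camera'];L=.064
F=[bot.get_obs()['contact_force']];
ps=[bot.read_camera(c) for c in('scene','side')];F.append(bot.get_obs()['contact_force'])
spot=np.array([.549,.1331,.050]);G,n=goal(spot,-21.8,.006,L,off=(-.0005,0))
print(F,[f@n for f in F],rel(G))
print(((T[:3,3]-L*n)-spot)@n)
V=[]
for p,CC,cr,S in((w,C,(260,170,130,150),4),(ps[0],ps[0]['T'],(300,205,60,60),5),(ps[1],ps[1]['T'],(312,225,60,60),5)):
    im=pane(p,CC,cr,S,T,L,(-.0005,0))
    for r in(.016,.0195):
        X=spot+(G[:3,:2]@np.array([r*np.cos(th),r*np.sin(th)])).T
        cv2.polylines(im,[np.int32((proj(X,CC,p['camera_matrix'])-np.array(cr[:2])+.5)*S)],True,(255,0,255),1)
    V.append(im)
cv2.imwrite('pics/o3.png',np.hstack([cv2.resize(V[0],(500,600)),np.vstack(V[1:])]))
```

```text
[array([-0.8281,  0.5424, -1.1555]), array([-0.4717,  0.0599, -1.183 ])] [np.float64(-0.7539176128812304), np.float64(-0.9542050557366576)] (array([-0.0001, -0.0001,  0.0007]), array([-0.096 , -0.0942,  0.3263]))
0.00631186055220951
```

View pics/o3.png

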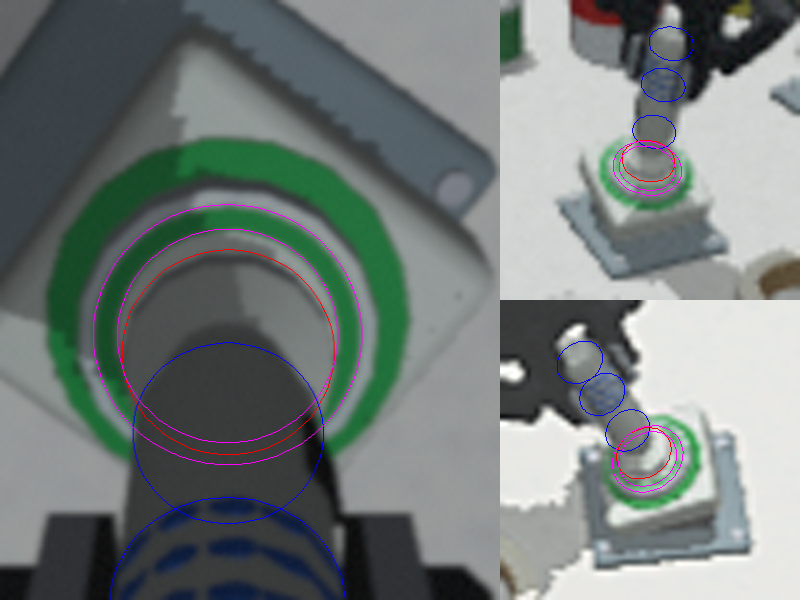

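The fitted pad ring lies right on the green ring, and the foot is concentric to about 1 mm. I'll shift +0.7 mm in x for that, then press slowly while watching the force (baseline about −0.9 N along the normal).

Request:
{"name": "jog_arm", "arguments": {
  "motion": [
    [0, 0, 0, 0.6, 0, 1, 10],
    [0, 0, 0, 0.6, 0, 2.5, 10],
    [0, 0, 0, 0.6, 0, 4, 10],
    [0, 0, 0, 0.6, 0, 5, 10],
    [0, 0, 0, 0.6, 0, 5.5, 10],
    [0, 0, 0, 0.6, 0, 5.5, 10]
  ]
}}

```text
t: 9.15
eef_pos: [0.5281, 0.1423, 0.1104]
tool_rot: [0.167, 0.594, 0.785, 0.046]
contact_force: [-0.5, -0.1, -1.0]
gripper_width: 0.263
grasp_force: 49.4
```

Request:
{"name": "jog_arm", "arguments": {
  "motion": [
    [0, 0, 0, 0, 0, 0.5, 10],
    [0, 0, 0, 0, 0, 1, 10],
    [0, 0, 0, 0, 0, 1.5, 10],
    [0, 0, 0, 0, 0, 2, 10],
    [0, 0, 0, 0, 0, 2, 10],
    [0, 0, 0, 0, 0, 2, 10]
  ]
}}

```text
t: 9.9
eef_pos: [0.5288, 0.1421, 0.1086]
tool_rot: [0.167, 0.594, 0.785, 0.046]
contact_force: [-1.7, 0.5, 2.0]
gripper_width: 0.268
grasp_force: 49.6
```

```bash
cat > f.py <<'E'
from goal import *
spot=np.array([.549,.1331,.050]);G,n=goal(spot,-21.8,0,.064,off=(-.0011,0))
F=[]
for i in range(4): F.append(bot.get_obs()['contact_force']@n);bot.read_camera('side')
o=bot.get_obs();T=toolT();print(F,np.mean(F),'gap mm',(T[:3,3]-spot)@n*1000-64,rel(G),o['t'],o['torque'])
E
python3 f.py
```

```text
[np.float64(2.495316808312851), np.float64(2.0928913899271167), np.float64(2.587678826427767), np.float64(2.3304568979337144)] 2.3765859806503626 gap mm -1.3845156648529908 (array([-0.0006,  0.0002,  0.0007]), array([-0.0251,  0.1291, -1.3846])) 10.1 [ 0.0504  0.6759 -0.0881]
```

Request:
{"name": "jog_arm", "arguments": {
  "motion": [
    [0, 0, 0, 0, 0, 0.4, 10],
    [0, 0, 0, 0, 0, 0.8, 10],
    [0, 0, 0, 0, 0, 0.8, 10],
    [0, 0, 0, 0, 0, 0.8, 10],
    [0, 0, 0, 0, 0, 0.8, 10]
  ]
}}

```text
t: 10.72
eef_pos: [0.529, 0.1419, 0.1078]
tool_rot: [0.167, 0.594, 0.785, 0.046]
contact_force: [-1.4, 0.4, 2.9]
gripper_width: 0.267
grasp_force: 49.6
```

```bash
python3 f.py
python3 - <<'E'
from ov2 import *
T=toolT();w=bot.read_camera('wrist');C=T@w['tool_from_camera'];ps=[bot.read_camera(c) for c in('scene','side')]
V=[cv2.resize(p['pixels'][c[1]:c[1]+c[3],c[0]:c[0]+c[2]],None,fx=s,fy=s,interpolation=2)[:,:,::-1] for p,c,s in((w,(260,170,125,150),4),(ps[0],(300,205,60,60),5),(ps[1],(312,225,60,60),5))]
cv2.imwrite('pics/o4.png',np.hstack([V[0],np.vstack(V[1:])]))
E
```

```text
[np.float64(3.2158564937034706), np.float64(2.739373581919819), np.float64(2.960443872675669), np.float64(2.8717791720404606)] 2.946863280084855 gap mm -2.1758638018409044 (array([-0.0005,  0.0002,  0.0007]), array([-0.0225,  0.0922, -2.1759])) 10.925 [-0.0342  0.674  -0.0353]
```

View pics/o4.png

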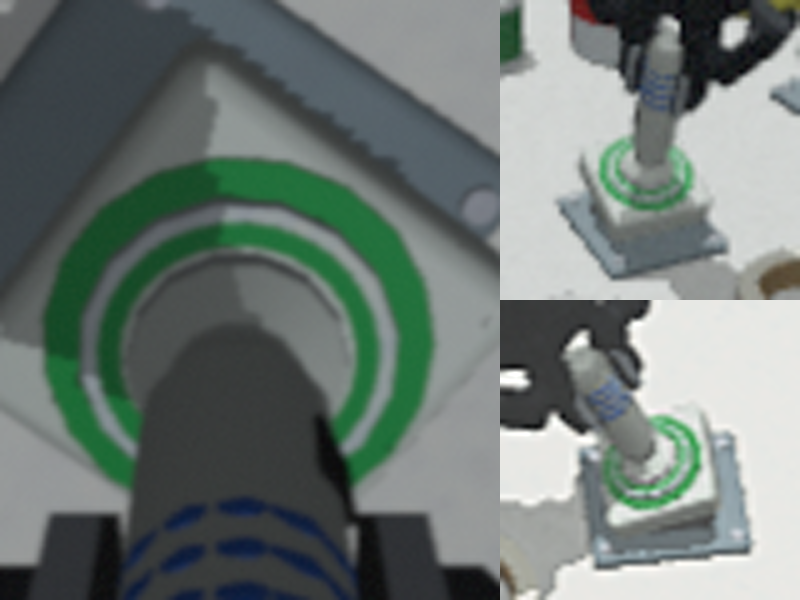

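The foot sits concentric inside the green ring with an even thin margin, and the force is about 4 N, so the pad is close to 3 mm in. I'll add 0.2 mm, settle and hand in.

Request:
{"name": "jog_arm", "arguments": {
  "motion": [
    [0, 0, 0, 0, 0, 0.2, 10],
    [0, 0, 0, 0, 0, 0.2, 10],
    [0, 0, 0, 0, 0, 0.2, 10],
    [0, 0, 0, 0, 0, 0.2, 10]
  ]
}}

```text
t: 11.58
eef_pos: [0.5291, 0.142, 0.1076]
tool_rot: [0.167, 0.594, 0.785, 0.046]
contact_force: [-3.0, -0.3, 2.1]
gripper_width: 0.268
grasp_force: 49.7
```

```bash
python3 f.py; python3 -c "
from station import bot
print(bot.hand_in())"
```

```text
[np.float64(2.8996854223620416), np.float64(2.381003505708477), np.float64(3.160661440618476), np.float64(3.1297287641134064)] 2.8927697832006 gap mm -2.3812751874705924 (array([-0.0006,  0.0002,  0.0007]), array([-0.029 ,  0.102 , -2.3813])) 11.775 [-0.0357  0.7453 -0.1157]
the job is handed in; nothing more can be done
None
```

I handed the job in at about 12 s with the probe still held square on the green-ringed pad, its foot centred to about 1 mm and the pad roughly half way in (2.4 mm by position, about 3 mm by force).

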